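Seat the mirror plate on its three-ball base

TASK

Take the mirror plate (blue handle block, round mirror) by its handle, set it on the three-ball base with its mirror on the side of the single ball, and press it straight down until both yellow spring clips snap over its side rails and pull it fully home. Let go, and leave the amber filter plate where it is.

Things in the scene. Friction and masses are not known exactly. Their poses are not given: they have to be found in the camera images.
- mirror_grip (a point): Grip point of the loose 350 g mirror plate (110 mm x, 136 mm y over its steel side rails): centre line of its blue handle block, 24 mm under the top. Block 34 mm (x) by 22 mm (y: grasp across y), rising 64 mm from the plate's top. On the bench: this point 61.7 mm up, plate top 21.7 mm, block top 85.7 mm, side rails' tops 29 mm. z up; the mirror is on the block's -x side.
- mirror_face (a point): Centre of the mirror's face on the mirror plate (round, 37 mm, silver-blue, in a dark 42 mm cell that stands 17 to 25 mm to -x of the handle block's centre line). 25 mm to -x of mirror_grip and 10 mm below it; same axes.
- mount_home (a point): Where mirror_grip is, with the same axes (x on x, z up), once the plate is fully home on the base: 94.7 mm above the bench over the base's centre. Going down, the rails meet the clips' rollers about 18 mm above home; passing them takes about 10 N; from 8 mm above home they pull the plate down (10 N), centring it on the balls. Open the fingers to 40 to 70 mm to let go.
- mount: Three-ball base, black, fixed to the bench, 130 mm (x) by 180 mm (y), 12 mm thick; origin at the centre of its underside. 18 mm steel balls on posts 38 mm from the centre, tops 43 mm up: a single one to -x, a pair to +x. Vees under the plate catch them from 8 mm and 8 degrees off. Yellow sprung clips, 62 mm high, with steel rollers on the +y and -y sides (60 mm from centre to a roller's inside).
- filter_grip (a point): Same point on the look-alike filter plate, which has the same size but an orange handle block and a square amber filter in place of the mirror. To be left alone.
Mind the look-alikes: they are no part of the job. Leave any turquoise look-alike of the part that bears mirror_grip alone.

How it is judged:
At the end, for the whole second after the job is handed in: The mirror plate sits fully home on the three balls: its grip point within 6 mm of mount_home and less than 3 mm above it, turned to within 7 degrees with the mirror on the single ball's side, level to within 4 degrees, and stays so when let go (distance between mirror_grip and mount_home below 0.006 m and z of mirror_grip in the frame of mount_home below 0.003 m and angle between the x axis of mirror_grip and the x axis of mount_home, either way round below 0.12 rad and angle between mirror_grip's own z axis and vertical below 0.07 rad and x of mirror_face in the frame of mount_home below -0.01 m); the robot touches nothing.
It fails at once if the filter plate is moved by more than 30 mm (distance of filter_grip from where it was at the start of the episode above 0.03 m).
It also fails if it takes over 34 s, if anything falls off the work surface, if the arm or the gripper's body presses on something with over 40 N, if the wrist force passes 120 N, or if a joint passes its speed limit or range.

ROBOT

A 6-joint arm with a two-finger parallel gripper is mounted at the origin on a cart in front of the work surface, level with it; the furniture and walls round the work are solid. World frame = base frame: x ahead of the robot, y to its left, z up, the work surface at z = 0. Lengths are in m, angles in rad, forces in N, time in s.
With the tool pointing down it reaches from about 0.35 to 0.85 m from the base axis. Payload 8.1 kg.
Tool frame: the origin (TCP) lies at the very end of the fingers, on their centre line; the grasp point (between the pads) lies robot.tcp_to_grasp behind it (robot.tcp_to_grasp is the distance from the TCP to the grasp point, in m); z points along the fingers, y is the line along which they close (so a half turn about z gives the same grasp; the last joint's range is limited). The gripper opens to 93 mm and grips with 3 to 60 N. Pads are 15 mm wide; open, the fingers measure 128 mm over their backs; the gripper's body (75 mm by 188 mm) begins 65 mm behind the grasp point.
Start: joints at [1.137, 0.13, 1.488, -0, 1.523, -0.085], TCP at [0.205, 0.564, 0.219] pointing down, gripper open.
Joint ranges: [-2.96, 2.96], [-0.89, 2.26], [0.02, 2.5], [-1.34, 4.48], [0, 2.73], [-2.66, 2.66]. Speed limits (rad/s): [2.39, 2.39, 2.79, 3.14, 3.14, 3.14].

INTERFACE

Orientations are given as a rotation vector (axis times angle).
In Python, from plant import robot gives the robot as it stands. The module is installed in compiled form; this text tells all that it offers.
- The arm moves only by the shell command python3 -m pendant 'ROWS' [FORCE]. ROWS is JSON, a list that holds one entry, the list of rows, each a list of 5 numbers: the opening, from 0 (shut) to 1 (fully open), then the shift along the tool's x, y, z in cm, then the turn about the tool's z in degrees. In form: [[[fingers, x, y, z, roll], ...]]. A call has 1 to 8 rows; each row shifts and turns the commanded pose from where the row before left it, along the tool's axes as they then stand; what a row does not reach is not made up. A row lasts 1/10 s, in which the tool goes at most 50 mm and 8.59 degrees, less where a joint would pass 70% of its speed; a pose out of reach is approached as far as the arm can. A call is refused whole if a number of a shift passes 5 or a number of a turn 8.59, either way. A call with a gripper value outside its range is refused whole. The fingers move at their own pace and stop on an object; FORCE is the grip in N (left out, the last holds). Time passes only in rows, so rows that do not move let the fingers close. It gives the time, the measured TCP pose, the force, the opening and the grip force at its end, in the units of the state.
- robot.read_state(): the state, without advancing time (a new reading comes with each control period).
- robot.read_camera(name): name is "scene" or "side" or "wrist"; returns a dict with "img" (480x640x3 uint8, blue, green, red), "K" (3x3 intrinsics, pixels), "k1" (the pictures are not rectified: a ray, as slopes to the right and down, at radius r is drawn at 1 + k1 r^2 times it, then the intrinsics apply), "pose" (4x4, takes a point from camera to world coordinates). Camera axes: x right, y up, looking along -z (the intrinsics and any distortion apply to the point x, -y, -z); pixel columns grow to the right and rows downward; lengths in m; the calibration is good to about 2 mm. A picture is of the moment at which its call begins. There is no depth.
- robot.close_job(): hands the job in; it is judged then, once.
The state is a dict: "t": time; "q": joint angles; "dq": joint speeds; "joint_torque": joint torques, N m; "tool_pos": TCP position; "orientation": TCP orientation; "force": force on the tool from outside, world axes, zero at the start; "wrist_torque": the same for the moment, N m; "opening": finger opening in m; "gripper_force": force on a finger pad.
Only numpy, scipy, OpenCV 4.12 (cv2) and the standard library are available. Lean on these libraries where they do the work, as an engineer would, in place of code of your own. Each camera call takes 0.05 s, during which the arm holds its last target. There are 200 camera calls.

## Working session

There is one attempt and no reset: what is moved stays moved. The work goes in short steps, Python scripts to look and compute and a shell command to move; the robot and the scene stay as the last step left them, time stands still between calls to the robot, and variables do not carry over. Pictures are saved under pics/ and viewed, at most 10 in all, crops included, and the job is handed in when it is done.

```bash
mkdir -p pics; python3 - <<'E'
from plant import robot
import cv2,numpy as np,pickle
print(robot.read_state(), robot.tcp_to_grasp)
d={}
for n in("scene","side","wrist"):
    c=robot.read_camera(n); d[n]=c; cv2.imwrite(f"pics/{n}0.png",c["img"]); print(n,c["K"].tolist(),c["k1"],np.round(c["pose"],3).tolist())
pickle.dump(d,open("c0.pkl","wb"))
E
```

```text
{'t': 0.0, 'q': array([ 1.13656965e+00,  1.31143903e-01,  1.48929037e+00, -4.63360307e-07,
        1.52302353e+00, -8.54088918e-02]), 'dq': array([ 4.68725721e-04,  1.30562040e-04, -1.20281023e-05,  1.19151131e-03,
        1.57565272e-03,  6.59814187e-04]), 'joint_torque': array([ 6.83760081e-04, -5.59829485e+01, -4.91767824e+01,  7.68968370e-02,
        3.55202460e-02, -1.74468059e-04]), 'tool_pos': array([0.20480945, 0.5633397 , 0.21759169]), 'orientation': array([-5.45064772e-01, -3.09345974e+00,  2.83119166e-03]), 'force': array([ 0.37221408,  0.65765771, -1.31398364]), 'wrist_torque': array([-0.01524869,  0.01632633, -0.04907609]), 'gripper_force': 0.0, 'opening': 0.09304096386644575} 0.0188
scene [[593.3872461859847, 0.0, 326.9800097185518], [0.0, 593.3872461859847, 240.6758204311385], [0.0, 0.0, 1.0]] -0.19556325924738355 [[-0.899, 0.163, -0.407, -0.352], [-0.438, -0.378, 0.816, 1.915], [-0.021, 0.911, 0.412, 0.947], [0.0, 0.0, 0.0, 1.0]]
side [[563.5809977578575, 0.0, 320.51154733476955], [0.0, 563.5809977578575, 237.60964322051905], [0.0, 0.0, 1.0]] -0.14229850867239385 [[-0.953, 0.204, -0.222, 0.12], [-0.301, -0.614, 0.73, 1.424], [0.012, 0.763, 0.646, 1.188], [0.0, 0.0, 0.0, 1.0]]
wrist [[422.7881193919891, 0.0, 318.89796056136487], [0.0, 422.7881193919891, 237.95380688382326], [0.0, 0.0, 1.0]] -0.06683117231455313 [[0.341, -0.903, -0.26, 0.132], [0.94, 0.327, 0.096, 0.59], [-0.002, -0.277, 0.961, 0.384], [0.0, 0.0, 0.0, 1.0]]
```

View pics/scene0.png

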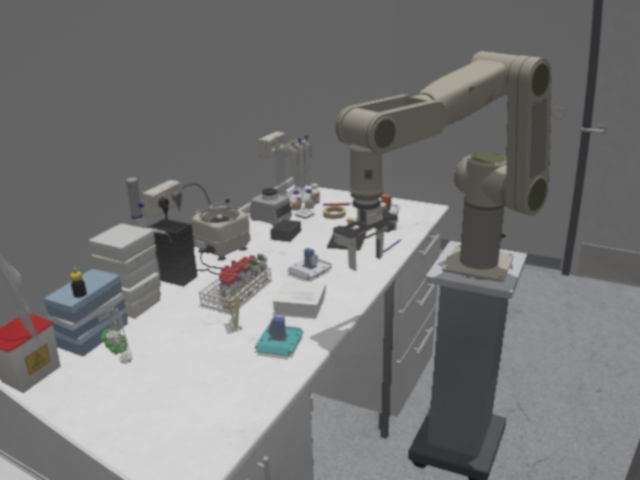

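View pics/side0.png

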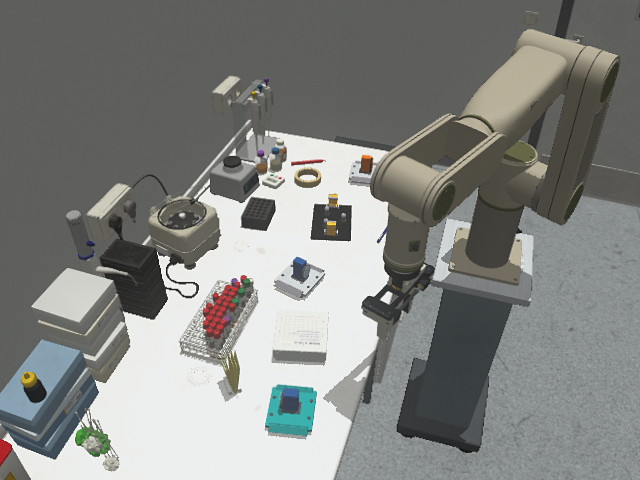

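The side picture shows four things that matter:
- A silver plate with a blue block at (300,270), my choice.
- A turquoise look-alike with a blue block at (290,400).
- The filter plate with an orange block at (366,165).
- The black base with yellow clips at (332,222).

I'll check the choice in one close crop.

```bash
python3 - <<'E'
import cv2
a=cv2.imread("pics/side0.png")[180:310,260:370]
cv2.imwrite("pics/crop1.png",cv2.resize(a,None,fx=4.5,fy=4.5,interpolation=cv2.INTER_CUBIC))
E
```

```text
(no output)
```

View pics/crop1.png

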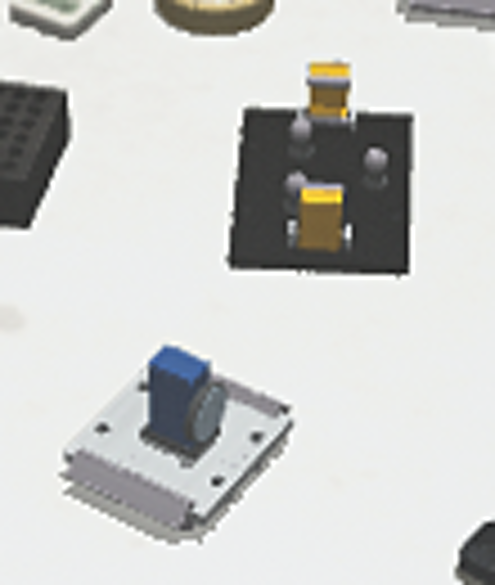

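The chosen plate is silver with a blue block and a round mirror facing right and down in the image. The base's single ball, at crop (375,160), is on the right, towards the robot. Next I'll convert these pixels to positions.

```bash
cat > h.py <<'E'
import numpy as np,cv2
def dist(c): return np.array([c["k1"],0,0,0,0.])
def back(c,px,z):
    u=cv2.undistortPoints(np.array(px,float).reshape(-1,1,2),c["K"],dist(c)).reshape(-1,2)
    P=c["pose"]; r=np.c_[u[:,0],-u[:,1],-np.ones(len(u))]@P[:3,:3].T
    s=(np.asarray(z)-P[2,3])/r[:,2]
    return P[:3,3]+r*s[:,None]
def proj(c,X):
    P=c["pose"]; p=(np.atleast_2d(X)-P[:3,3])@P[:3,:3]; p=p*[1,-1,-1]
    return cv2.projectPoints(p,np.zeros(3),np.zeros(3),c["K"],dist(c))[0].reshape(-1,2)
E
python3 - <<'E'
import pickle; from h import *
c=pickle.load(open("c0.pkl","rb"))["side"]
def f(pts,z): 
    p=np.array(pts,float)/4.5+[260,180]-.4; return np.round(back(c,p,np.full(len(p),z)),4)[:,:2]
print("base TL TR",f([(245,108),(413,115)],.012),"bot BL BR",f([(230,268),(410,274)],.0))
print("clips",f([(328,66),(321,188)],.062)); print("balls",f([(301,130),(295,185),(375,160)],.034))
print("block",f([(180,359)],.0857)); print("rails",f([(70,455),(192,518),(218,376),(290,408)],.029))
E
```

```text
base TL TR [[ 0.6001 -0.0712]
 [ 0.4745 -0.1038]] bot BL BR [[0.5557 0.1   ]
 [0.4304 0.0654]]
clips [[ 0.5365 -0.0779]
 [ 0.499   0.0654]]
balls [[ 0.5427 -0.0304]
 [ 0.5275  0.0343]
 [ 0.4801 -0.0128]]
block [[0.5264 0.2913]]
rails [[0.5849 0.3425]
 [0.4914 0.3711]
 [0.5176 0.2409]
 [0.4625 0.2555]]
```

```bash
python3 -m pendant '[[[1,-4,-1.5,0,-3],[1,-4,-1.5,0,0],[1,-4,-1.5,0,0],[1,-4,-1.5,0,0],[1,-4,-1.5,0,0],[1,-4,-1.5,0,0],[1,-4,-1.5,0,0],[1,-4,-1.5,0,0]]]' 20
python3 -m pendant '[[[1,-3.5,-2.5,0,0],[1,-3,-1.2,0,0],[1,0,0,0,0],[1,0,0,0,0]]]'
python3 - <<'E'
from plant import robot
import cv2,pickle
s=robot.read_state();c=robot.read_camera("wrist");pickle.dump((c,s),open("c1.pkl","wb"));cv2.imwrite("pics/w1.png",c["img"]);print(s["tool_pos"],s["orientation"],s["force"])
E
```

```text
t: 0.95
tool_pos: [0.4757, 0.3525, 0.2184]
orientation: [-0.464, -3.107, 0.0]
force: [0.5, -0.3, 0.4]
opening: 0.0929
gripper_force: 0.0
t: 1.35
tool_pos: [0.5261, 0.299, 0.2181]
orientation: [-0.467, -3.106, 0.0]
force: [-0.1, -0.5, -0.1]
opening: 0.093
gripper_force: 0.0
[0.52605998 0.29896463 0.21808988] [-4.66558514e-01 -3.10568378e+00  4.16191300e-04] [-0.14571681 -0.48975115 -0.1054731 ]
```

View pics/w1.png

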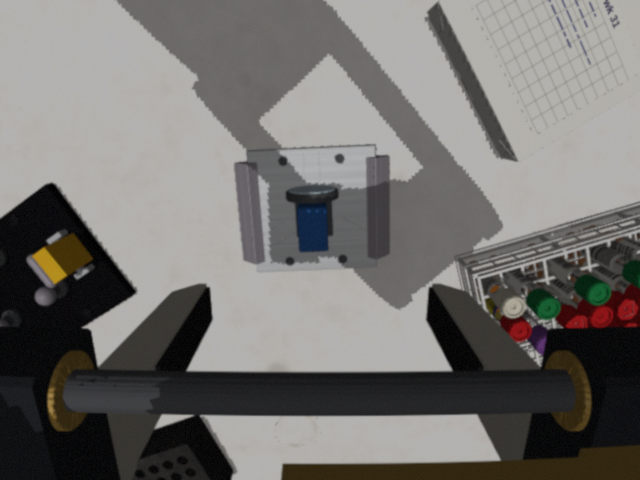

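The wrist picture shows the plate almost square in view. The block's top spans (297-328, 204-250), the mirror is on its upper side (tool +x) at (313,193), and the rails are at about x=250 and 378.

```bash
python3 - <<'E'
import pickle; from h import *
from scipy.spatial.transform import Rotation as R
c,s=pickle.load(open("c1.pkl","rb"))
b=back(c,[(312.7,227.5)],[.0857])[0]
r=back(c,[(236,163),(247,262),(388,156),(388,257)],[.029]*4)
print(b,r[:,:2].round(4),r.mean(0)); 
for i in(0,2): d=r[i+1]-r[i]; print(np.degrees(np.arctan2(d[1],d[0])))
pl=back(c,[(247,148),(376,144),(258,271),(377,269)],[.0217]*4);print(pl.round(4)[:,:2],pl.mean(0))
M=R.from_rotvec(s["orientation"]).as_matrix(); print(M.round(3)); print("toolshift cm",M.T@(b-[0,0,.024+.0188]-s["tool_pos"])*100)
E
```

```text
[0.52549856 0.29399857 0.0857    ] [[0.4674 0.244 ]
 [0.5526 0.2234]
 [0.499  0.3669]
 [0.5848 0.3447]] [0.52593214 0.29474277 0.029     ]
-13.601600559094894
-14.51560894620508
[[0.4586 0.2556]
 [0.4873 0.3607]
 [0.5658 0.2281]
 [0.5958 0.3327]] [0.52686414 0.29425642 0.0217    ]
[[-0.956  0.294 -0.001]
 [ 0.294  0.956 -0.   ]
 [ 0.001 -0.    -1.   ]]
toolshift cm [-0.10991584 -0.48383248 17.51909069]
```

```bash
python3 -m pendant '[[[1,-0.1,-0.5,3,-2.7],[1,0,0,4,0],[1,0,0,4,0],[1,0,0,3,0],[1,0,0,2,0],[1,0,0,1.5,0],[1,0,0,0,0]]]'
python3 -m pendant '[[[0,0,0,0,0],[0,0,0,0,0],[0,0,0,0,0],[0,0,0,0,0],[0,0,0,0,0],[0,0,0,0,0],[0,0,0,0,0],[0,0,0,0,0]]]' 30
```

```text
t: 2.1
tool_pos: [0.5231, 0.2946, 0.0412]
orientation: [-0.388, -3.114, 0.003]
force: [-0.4, -0.1, 0.8]
opening: 0.0927
gripper_force: 0.0
t: 2.9
tool_pos: [0.5254, 0.2944, 0.0436]
orientation: [-0.391, -3.117, 0.0]
force: [0.1, -0.4, 0.9]
opening: 0.0338
gripper_force: 0.0
```

```bash
python3 -m pendant '[[[0,0,0,0,0],[0,0,0,0,0],[0,0,0,0,0],[0,0,0,0,0]]]' 40
python3 -m pendant '[[[0,0,0,-1,0],[0,0,0,-3,0],[0,0,0,-4,0],[0,0,0,-3,0],[0,0,0,0,0]]]'
```

```text
t: 3.3
tool_pos: [0.5254, 0.2944, 0.0436]
orientation: [-0.391, -3.117, 0.0]
force: [-0.1, 0.4, -1.1]
opening: 0.0218
gripper_force: 40.0
t: 3.8
tool_pos: [0.5285, 0.2959, 0.16]
orientation: [0.39, 3.109, 0.008]
force: [2.0, 1.2, -2.7]
opening: 0.0218
gripper_force: 40.0
```

```bash
python3 -m pendant '[[[0,0,0,-2,-7.2],[0,0,0,-2,-7.2],[0,0,0,0,-7.2],[0,0,0,0,-7.2],[0,2.5,-3,0,0],[0,3,-4,0,0],[0,3,-4,0,0],[0,0,-2,0,0]]]'
python3 -m pendant '[[[0,0,0,0,0],[0,0,0,0,0],[0,0,0,0,0]]]'
python3 - <<'E'
from plant import robot
import cv2,pickle
s=robot.read_state();c=robot.read_camera("wrist");pickle.dump((c,s),open("c2.pkl","wb"));cv2.imwrite("pics/w2.png",c["img"]);print(s["tool_pos"],s["orientation"],s["force"])
E
```

```text
t: 4.6
tool_pos: [0.4716, 0.1442, 0.1904]
orientation: [0.395, -3.11, 0.002]
force: [1.2, 0.7, -3.0]
opening: 0.0218
gripper_force: 40.0
t: 4.9
tool_pos: [0.4755, 0.148, 0.193]
orientation: [0.398, -3.115, -0.001]
force: [0.1, -0.0, -3.6]
opening: 0.0219
gripper_force: 40.0
[0.47553662 0.14803375 0.19296877] [ 3.97535020e-01 -3.11532955e+00 -5.89136261e-04] [ 0.10585863 -0.01490832 -3.64803189]
```

View pics/w2.png

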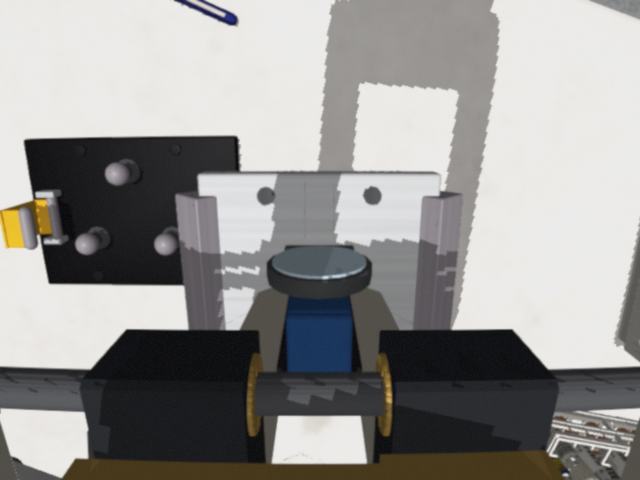

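The wrist picture shows the mirror plate held level. The base is at the left, with its single ball at (119,173), the pair at (89,240) and (166,240), and edge corners at (26,141), (237,136) and (50,284).

```bash
python3 - <<'E'
import pickle; from h import *
from scipy.spatial.transform import Rotation as R
c,s=pickle.load(open("c2.pkl","rb"))
b=back(c,[(119,173),(89,241),(166,241)],[.034]*3); print(b.round(4)); print("ctr",b.mean(0)); m=(b[1]+b[2])/2-b[0]
print("yaw",np.degrees(np.arctan2(m[1],m[0])),np.linalg.norm(m),np.linalg.norm(b[1]-b[2]))
k=back(c,[(26,141),(237,136),(50,284)],[.012]*3);ctr=(k[1]+k[2])/2;print(k.round(4),"ctr",ctr);d=k[0]-k[1];print(np.degrees(np.arctan2(d[1],d[0])), np.linalg.norm(d),np.linalg.norm(k[2]-k[0]))
M=R.from_rotvec(s["orientation"]).as_matrix(); print(M.round(3))
# held plate: front edge corners & rails, plate top 40 mm below grip
g=s["tool_pos"]+M[:,2]*-.0188; zt=g[2]-.04
p=back(c,[(199,173),(439,173)],[zt]*2);e=p[1]-p[0];print("plate edge",p.round(4),np.degrees(np.arctan2(e[1],e[0]))-90,"in tool",((p.mean(0)-s["tool_pos"])@M))
for C in(b.mean(0),ctr):
  t=np.array([C[0],C[1],.0947-.0188]); print("shift cm to home",M.T@(t-s["tool_pos"])*100)
E
```

```text
[[ 0.4797 -0.0121  0.034 ]
 [ 0.5413 -0.0296  0.034 ]
 [ 0.525   0.0329  0.034 ]]
ctr [ 0.51534484 -0.00293463  0.034     ]
yaw 14.36820956352285 0.05525664429271597 0.06453951500927689
[[ 0.4777 -0.1033  0.012 ]
 [ 0.4315  0.0683  0.012 ]
 [ 0.6014 -0.0722  0.012 ]] ctr [ 0.51644492 -0.00194405  0.012     ]
-74.944758835209 0.17775386184270126 0.1275122646449957
[[-0.968 -0.251 -0.001]
 [-0.251  0.968  0.   ]
 [ 0.001  0.    -1.   ]]
plate edge [[0.4374 0.0827 0.1718]
 [0.4104 0.1861 0.1718]] 14.607111567676228 in tool [ 0.05340027 -0.00024393  0.02125042]
shift cm to home [ -0.07316405 -15.61857787  11.69902229]
shift cm to home [ -0.20452186 -15.55031907  11.69893208]
```

```bash
python3 -m pendant '[[[0,0,-3,0,0],[0,0,-4,0,0],[0,0,-4,0,0],[0,-0.1,-3,0,0],[0,0,-1.6,0,0],[0,0,0,0,0],[0,0,0,0,0]]]'
python3 -m pendant '[[[0,0,0,2,0],[0,0,0,3,0],[0,0,0,2.5,0],[0,0,0,1.2,0],[0,0,0,0,0],[0,0,0,0,0],[0,0,0,0,0]]]'
python3 - <<'E'
from plant import robot
import cv2
c=robot.read_camera("side");cv2.imwrite("pics/s3.png",cv2.resize(c["img"][140:270,260:400],None,fx=4.5,fy=4.5,interpolation=cv2.INTER_CUBIC))
E
```

```text
t: 5.65
tool_pos: [0.5158, -0.0025, 0.1933]
orientation: [0.397, -3.116, -0.001]
force: [-0.2, -0.1, -3.4]
opening: 0.0218
gripper_force: 40.0
t: 6.35
tool_pos: [0.5171, -0.0033, 0.1085]
orientation: [-0.397, 3.114, -0.001]
force: [0.5, 0.1, -2.9]
opening: 0.0218
gripper_force: 40.0
```

View pics/s3.png

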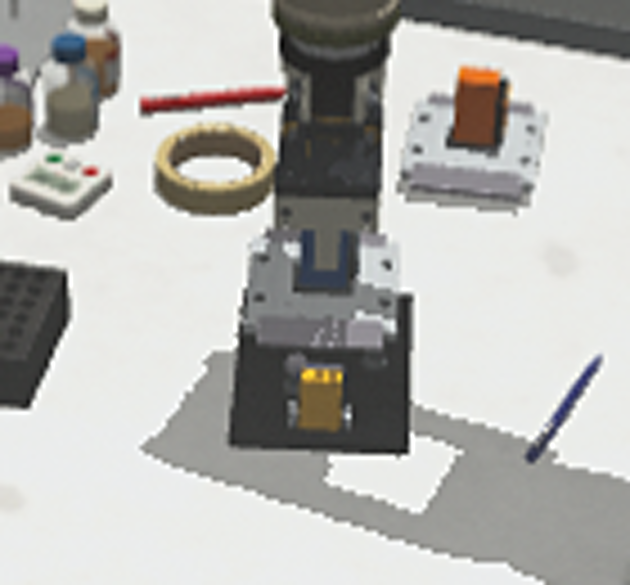

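The side view shows the plate level, square to the base and centred between the clips (near clip at (320,400)). It is about 33 mm above home, so I'll press down.

```bash
python3 -m pendant '[[[0,-0.1,0,1,0],[0,0,0,0.3,0],[0,0,0,0,0],[0,0,0,0.3,0],[0,0,0,0.3,0],[0,0,0,0,0]]]' 50
python3 -m pendant '[[[0,0,0,0.3,0],[0,0,0,0.3,0],[0,0,0,0.3,0],[0,0,0,0,0]]]'
```

```text
t: 7.0
tool_pos: [0.5176, -0.0033, 0.0883]
orientation: [-0.396, 3.115, -0.0]
force: [1.2, 0.8, 1.9]
opening: 0.0218
gripper_force: 50.0
t: 7.4
tool_pos: [0.5153, -0.0035, 0.0768]
orientation: [0.396, -3.113, -0.0]
force: [-0.1, -1.9, -9.8]
opening: 0.0221
gripper_force: 50.0
```

```bash
python3 -m pendant '[[[0,0,0,0.2,0],[0,0,0,0,0],[0,0,0,0,0]]]'
```

```text
t: 7.7
tool_pos: [0.5158, -0.0037, 0.0766]
orientation: [0.397, -3.114, 0.001]
force: [-6.0, -3.1, 0.9]
opening: 0.022
gripper_force: 50.0
```

```bash
python3 -m pendant '[[[0.6,0,0,0.1,0],[0.6,0,0,0,0],[0.6,0,0,0,0],[0.6,0,0,0,0],[0.6,0,0,0,0],[0.6,0,0,0,0],[0.6,0,0,0,0]]]'
python3 -m pendant '[[[0.6,0,0,-1,0],[0.6,0,0,-2,0],[0.6,0,0,-3,0],[0.6,0,0,-4,0],[0.6,0,0,-4,0],[0.6,0,0,0,0],[0.6,0,0,0,0]]]'
python3 - <<'E'
from plant import robot
import cv2,pickle
s=robot.read_state();c=robot.read_camera("wrist");pickle.dump((c,s),open("c3.pkl","wb"));cv2.imwrite("pics/w3.png",c["img"])
c=robot.read_camera("side");cv2.imwrite("pics/s4.png",cv2.resize(c["img"][140:270,260:400],None,fx=4.5,fy=4.5,interpolation=cv2.INTER_CUBIC))
E
```

```text
t: 8.4
tool_pos: [0.5168, -0.0032, 0.0757]
orientation: [-0.397, 3.116, 0.0]
force: [-0.2, 1.0, 0.2]
opening: 0.0554
gripper_force: 0.0
t: 9.1
tool_pos: [0.5178, -0.0033, 0.2177]
orientation: [-0.396, 3.113, -0.001]
force: [0.1, -0.3, -1.4]
opening: 0.0555
gripper_force: 0.0
```

View pics/w3.png

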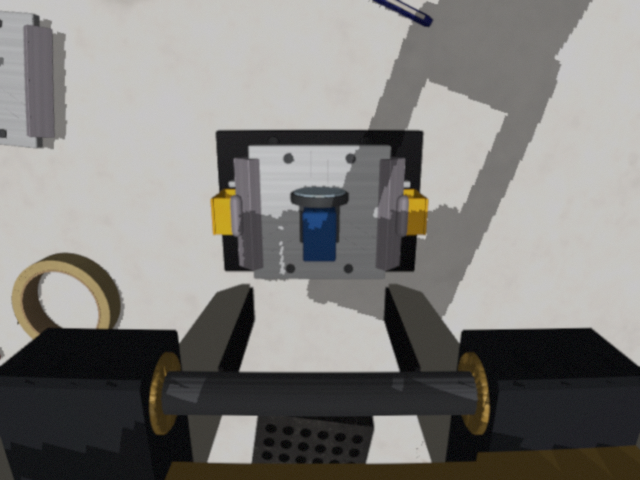

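View pics/s4.png

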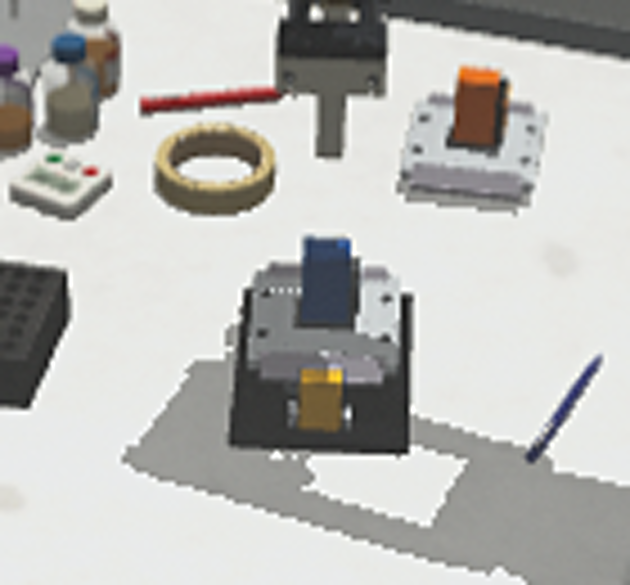

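The plate sits square between both clips and the fingers are free. Before handing in, I'll check its height by comparing projected home points with the wrist image: rail outer corners at about (234,160) and (405,160), block top at (303-337, 207-261).

```bash
python3 - <<'E'
import pickle; from h import *
c,s=pickle.load(open("c3.pkl","rb")); a=np.radians(14.5); Rz=np.array([[np.cos(a),-np.sin(a),0],[np.sin(a),np.cos(a),0],[0,0,1]])
for dz in(0,.008,.018):
  L=np.array([[-.017,-.011,.024],[.017,-.011,.024],[.017,.011,.024],[-.055,-.063,-.04],[-.055,.055,-.04],[.055,-.055,-.04],[.055,.055,-.04]])
  print(dz,proj(c,L@Rz.T+[.5158,-.003,.0947+dz]).round(0).tolist())
E
```

```text
0 [[304.0, 211.0], [304.0, 261.0], [337.0, 261.0], [238.0, 144.0], [393.0, 144.0], [254.0, 278.0], [386.0, 278.0]]
0.008 [[303.0, 213.0], [304.0, 265.0], [338.0, 265.0], [236.0, 144.0], [394.0, 145.0], [253.0, 282.0], [388.0, 282.0]]
0.018 [[303.0, 217.0], [303.0, 270.0], [338.0, 270.0], [234.0, 145.0], [397.0, 146.0], [251.0, 286.0], [390.0, 287.0]]
```

The image shows the block's bottom edge at row 261 and the plate's at 278. Both match the fully home position.

```bash
python3 -c "
from plant import robot
print(robot.close_job())"
```

```text
the job is handed in; nothing more can be done
None
```

The mirror plate is on the three-ball base, mirror on the single-ball side and between both clips; the last camera check matched fully home, the gripper has let go and is clear, the filter plate was not touched, and the job was handed in after about 9 s without a verdict being shown.

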